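# Charge the finishing tub and hold its lid on the balance

### The arm

A 6-joint arm with a two-finger parallel gripper is mounted at the origin on the work surface. World frame = base frame: x ahead of the robot, y to its left, z up, the work surface at z = 0. Lengths are in m, angles in rad, forces in N, time in s.
With the tool pointing down it reaches from about 0.35 to 1 m from the base axis. Payload 7.1 kg.
Tool frame: the origin (TCP) lies at the centre of the arm's flange, where the gripper is bolted on; the fingertips stand 173 mm ahead of it and the grasp point (between the pads) lies 155 mm ahead of it; x points along the fingers, y is the direction in which the jaws open and shut, and the axes are right-handed (so a half turn about x gives the same grasp; the last joint's range is limited). The gripper opens to 85 mm and grips with 20 to 120 N. Pads are 22 mm wide; open, the fingers measure 114 mm over their backs; the gripper's body (76 mm by 85 mm) begins 54 mm behind the grasp point. The pads swing forward as they close: fully open they stand 13 mm farther back than shut.
Start: joints at [1.263, 0.423, 1.63, -0, 1.089, -0.019], TCP at [0.178, 0.599, 0.405] pointing down, gripper open.
Joint ranges: [-3, 3], [-0.9, 2.11], [0.09, 2.58], [-1.31, 4.45], [0.11, 2.69], [-2.54, 2.54]. Speed limits (rad/s): [2.39, 2.39, 3.01, 3.14, 3.14, 3.14].

### API

Orientations are given as a 3x3 rotation matrix whose columns are the frame's x, y, z axes.
In Python, from workcell import robot gives the robot as it stands.
- The arm moves only by the shell command python3 -m jog 'ROWS' [FORCE]. ROWS is JSON, a list that holds one entry, the list of rows, each a list of 7 numbers: the shift along the tool's x, y, z each as a share of 10 cm, from -1 to 1, then the turn, a rotation vector about the tool's x, y, z each as a share of 30 degrees, from -1 to 1, then the opening, from 0 (shut) to 1 (fully open). A call has 1 to 10 rows; each row shifts and turns the commanded pose from where the row before left it, along the tool's axes as they then stand; what a row does not reach is not made up. A row lasts 1/8 s, in which the tool goes at most 62.5 mm and 10.7 degrees, less where a joint would pass 70% of its speed; a pose out of reach is approached as far as the arm can. A call with a number of a shift or a turn outside -1 to 1 is refused whole. A call with a gripper value outside its range is refused whole. The fingers move at their own pace and stop on an object; FORCE is the grip in N (left out, the last holds). Time passes only in rows, so rows that do not move let the fingers close. It gives the time, the measured TCP pose, the force and the opening at its end, in the units of the state.
- robot.get_obs(): the state, without advancing time (a new reading comes with each control period).
- robot.get_image(name): name is "scene" or "top"; returns a dict with "pixels" (420x560x3 uint8, red, green, blue), "depth" (420x560 float32, m along the optical axis (not along the pixel's ray), 0 where there is no reading), "fov_y" (degrees; the focal length in pixels is half the picture's height over the tangent of half this angle, whatever the lens; pixels are square), "cx", "cy" (the principal point, pixels), "R" (3x3) and "t" (3): a world point X has camera coordinates R X + t. Camera axes: x right, y down, z forward; pixel columns grow to the right and rows downward; lengths in m; the calibration is good to about 2 mm. A picture is of the moment at which its call begins.
- robot.job_done(): hands the job in, once; it reports no verdict.
The state is a dict: "time": time; "joint_pos": joint angles; "qvel": joint speeds; "tau": joint torques, N m; "ee_pos": TCP position; "orientation": TCP orientation; "force": force on the tool from outside, world axes, zero at the start; "ft_torque": the same for the moment, N m; "grip_width": opening from 0.0 (shut) to 1.0 (fully open).
Only numpy, scipy, OpenCV 4.12 (cv2) and the standard library are available. Lean on these libraries where they do the work, as an engineer would, in place of code of your own. Each camera call takes 0.05 s, during which the arm holds its last target.

### The job

Pour all six steel balls from the handled cup into the open finishing tub, then set the empty cup back down upright on the bench and let go of it. Then take the lid's handle bar, swing the lid up from where it leans open to its balance point, standing straight up over its hinge, and finish while still holding the bar in the gripper with the lid still there, so that a colleague can fit the lid stay. Do not let the lid go over towards shut, and leave the wrench, the bottle and the black case where they are.

Things in the scene. Friction and masses are not known exactly. Their poses are not given: they have to be found in the camera images.
- tub_mouth (a point): Grey open-topped finishing tub, bolted to the bench: 200 mm along its x, 150 mm along its y, rim 90 mm above the bench, walls 5 mm, inner floor 25 mm above the bench. This point is the centre of the mouth, at rim height. x and y axes lie along the tub's sides, z up. A motor (64 mm across, top 82 mm above the bench) sticks out 65 mm at its +x end. The lid is hinged along its +y side and starts leaning open outwards, away from the mouth.
- lid (a joint): Angle of the tub's aluminium lid (200 x 150 x 8 mm, about 0.4 kg) about its hinge: 0 = shut, 1.571 = standing straight up, which is its balance point; 2.15 = leaning open outwards against its stop, where it starts. The hinge is nearly free: the lid falls open from above 1.571 and falls shut from below it unless held.
- lid_hinge (a point): Point in the middle of the lid's hinge line, 94 mm above the bench and 80 mm to the tub's +y side from the middle of the mouth. The hinge line runs along the tub's x axis. This frame turns with the lid: -y points from the hinge to the handle bar.
- lid_bar (a point): Centre of the lid's handle bar: a round steel bar 14 mm thick, parallel to the hinge line and 195 mm from it, beyond the lid's free edge. It is free to be gripped over 100 mm of its length, between two lugs, with a gap of 30 mm between it and the lid's edge. Can be pinched across from above and turns easily between the fingers. The frame turns with the lid: x runs along the bar, y away from the bar towards the hinge.
- cup_rim (a point): Centre of the mouth of the flared steel cup: 55 mm high, 62 mm across at the base, 110 mm across at the rim, wall 3 mm, about 0.2 kg. z points out of the mouth; the straight handle sticks out along -y. It holds the six balls at the start.
- cup_handle (a point): Grip point on the cup's black handle: a straight bar 14 mm wide (along x), 18 mm high, centred 45 mm above the cup's underside, flat sides, reaching from the rim to 147 mm from the cup's axis. This point is 105 mm from the axis. x runs across the handle, -y along it away from the cup.
- ball0_center (a point): Centre of a steel ball 16 mm across, 17 g, lying in the cup at the start.
- ball1_center (a point): Centre of a steel ball 16 mm across, 17 g, lying in the cup at the start.
- ball2_center (a point): Centre of a steel ball 16 mm across, 17 g, lying in the cup at the start.
- ball3_center (a point): Centre of a steel ball 16 mm across, 17 g, lying in the cup at the start.
- ball4_center (a point): Centre of a steel ball 16 mm across, 17 g, lying in the cup at the start.
- ball5_center (a point): Centre of a steel ball 16 mm across, 17 g, lying in the cup at the start.
- wrench_grip (a point): Bystander: steel wrench 170 mm long lying on the bench; this point is in its handle.
- oil: Bystander: closed grey plastic bottle 54 mm across, 120 mm high; origin at the centre of its underside.
- case: Bystander: closed black tool case 100 x 160 x 40 mm; origin at the centre of its underside.
Not all that is in view belongs to the job. What is shaped like the part that bears cup_rim but pink is not meant.

How it is judged:
On the way, in this order (a step that is already met when the one before it is completed fails the run):
1. all six balls lie in the tub (x of ball0_center in the frame of tub_mouth between -0.1 and 0.1 m and y of ball0_center in the frame of tub_mouth between -0.075 and 0.075 m and z of ball0_center in the frame of tub_mouth between -0.075 and -0.015 m and x of ball1_center in the frame of tub_mouth between -0.1 and 0.1 m and y of ball1_center in the frame of tub_mouth between -0.075 and 0.075 m and z of ball1_center in the frame of tub_mouth between -0.075 and -0.015 m and x of ball2_center in the frame of tub_mouth between -0.1 and 0.1 m and y of ball2_center in the frame of tub_mouth between -0.075 and 0.075 m and z of ball2_center in the frame of tub_mouth between -0.075 and -0.015 m and x of ball3_center in the frame of tub_mouth between -0.1 and 0.1 m and y of ball3_center in the frame of tub_mouth between -0.075 and 0.075 m and z of ball3_center in the frame of tub_mouth between -0.075 and -0.015 m and x of ball4_center in the frame of tub_mouth between -0.1 and 0.1 m and y of ball4_center in the frame of tub_mouth between -0.075 and 0.075 m and z of ball4_center in the frame of tub_mouth between -0.075 and -0.015 m and x of ball5_center in the frame of tub_mouth between -0.1 and 0.1 m and y of ball5_center in the frame of tub_mouth between -0.075 and 0.075 m and z of ball5_center in the frame of tub_mouth between -0.075 and -0.015 m), for 0.2 s.
2. the empty cup stands upright on the bench, let go (angle between cup_rim's own z axis and vertical below 0.12 rad and height (world z) of cup_rim between 0.048 and 0.062 m and contact force between cup and the fingers below 0.2 N and linear speed of cup below 0.03 m/s), for 0.2 s.
At the end, for the whole second after the job is handed in: All six balls are in the tub below its rim; the cup stands upright (within 0.12 rad) on the bench, at rest and let go; the lid is within 0.09 rad of straight up (joint 1.571), still (under 0.06 rad/s), held by the fingers (over 1 N) and not touching the cup (all of step 1 and all of step 2 and value of joint lid between 1.4808 and 1.6608 rad and velocity of joint lid between -0.06 and 0.06 rad/s and contact force between lid and the fingers above 1 N and contact force between lid and cup below 0.1 N); the arm keeps its last pose, push and grip.
It fails at once if the lid went over towards shut (more than 0.4 rad past its balance point) (value of joint lid below 1.1708 rad).
It fails at once if the wrench was moved more than 30 mm (distance of wrench_grip from where it was at the start of the episode above 0.03 m).
It fails at once if the bottle was moved more than 30 mm (distance of oil from where it was at the start of the episode above 0.03 m).
It fails at once if the case was moved more than 30 mm (distance of case from where it was at the start of the episode above 0.03 m).
It also fails if it takes over 72 s, if anything falls off the work surface, if the arm or the gripper's body presses on something with over 40 N, if the wrist force passes 120 N, or if a joint passes its speed limit or range.

## Working session

There is one attempt and no reset: what is moved stays moved. The work goes in short steps, Python scripts to look and compute and a shell command to move; the robot and the scene stay as the last step left them, time stands still between calls to the robot, and variables do not carry over. Pictures are saved under pics/ and viewed, and the job is handed in when it is done.

```bash
mkdir -p pics; ls; python3 - <<'E'
from workcell import robot
import cv2, numpy as np
o=robot.get_obs();print(o)
for n in("scene","top"):
    d=robot.get_image(n);cv2.imwrite(f"pics/{n}0.png",d["pixels"][:,:,::-1]);print(n,d["fov_y"],d["cx"],d["cy"],d["R"],d["t"])
    np.savez(f"pics/{n}0.npz",**d)
E
```

```text
pics
{'time': 0.0, 'joint_pos': array([ 1.26299470e+00,  4.23833724e-01,  1.63068463e+00,  1.21893067e-05,
        1.08861419e+00, -1.89846653e-02]), 'qvel': array([ 0.00048562, -0.00059296,  0.00062504, -0.00220839, -0.00210241,
       -0.00199014]), 'tau': array([-2.15818812e-05, -5.57372224e+01, -2.81755507e+01, -5.03779188e-05,
        7.19513220e-03, -1.09390427e-06]), 'ee_pos': array([0.17789154, 0.59885718, 0.40395204]), 'orientation': array([[-4.76824323e-04,  2.84823442e-01,  9.58579876e-01],
       [-1.46424817e-03,  9.58578759e-01, -2.84823839e-01],
       [-9.99998814e-01, -1.53940976e-03, -4.00214635e-05]]), 'force': array([-0.23160174,  0.9032351 ,  0.52610825]), 'ft_torque': array([ 0.02292272, -0.02705434, -0.00810097]), 'grip_width': 1.0007797521315978}
scene 45.84396145783457 280.46374861168 204.3000335412702 [[-0.32581818  0.94539224  0.00871905]
 [ 0.79731386  0.27971734 -0.53483532]
 [-0.50806803 -0.16730725 -0.84491133]] [ 0.3086238  -0.29413296  1.86878216]
top 42.07931297656616 265.6177116084313 205.883305577193 [[ 0.01564112 -0.99983623 -0.00910376]
 [-0.99565925 -0.01473901 -0.09189894]
 [ 0.09174971  0.01050165 -0.99572672]] [-0.14846669  0.46325749  1.43088966]
```

View pics/scene0.png

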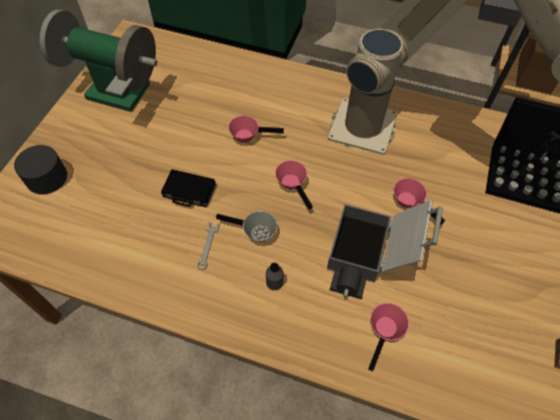

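View pics/top0.png

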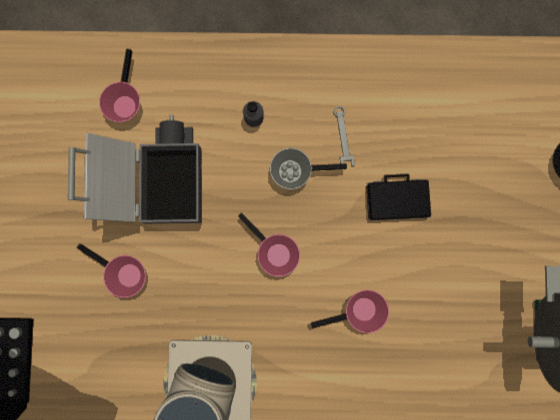

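Scene view: grey cup at about (260,229) with its handle towards (217,219), next to the wrench at (208,245). The tub is at about (361,242) and the lid bar near (435,225). In the top view the cup is at (290,169), its handle ends at (346,167), the tub is at (171,183) and the bar at (72,174). Next I'll measure these.

```bash
cat > h.py <<'E'
import numpy as np, cv2
def load(n): return dict(np.load(f"pics/{n}.npz"))
def cloud(d):
    H,W=d["depth"].shape; f=H/2/np.tan(np.radians(d["fov_y"])/2)
    v,u=np.mgrid[:H,:W]; z=d["depth"]
    c=np.stack([(u-d["cx"])/f*z,(v-d["cy"])/f*z,z],-1)
    return (c-d["t"])@d["R"]   # R^T(c-t)
def plane(d,u,v,h):
    H=d["depth"].shape[0]; f=H/2/np.tan(np.radians(d["fov_y"])/2)
    r=d["R"].T@np.array([(u-d["cx"])/f,(v-d["cy"])/f,1]); o=-d["R"].T@d["t"]
    return o+r*(h-o[2])/r[2]
E
python3 - <<'E'
from h import *
d=load("top0");P=cloud(d);g=d["pixels"].astype(int)
mx=g.max(2);mn=g.min(2)
def rect(m,name):
    p=P[m][:,:2].astype(np.float32); r=cv2.minAreaRect(p*1000); z=np.percentile(P[m][:,2],[5,50,95])
    print(name,m.sum(),np.round(r,1) if 0 else r,z)
def roi(u0,u1,v0,v1):
    m=np.zeros(mx.shape,bool);m[v0:v1,u0:u1]=1;return m
Z=P[...,2]; valid=d["depth"]>0
print("table",np.median(Z[valid&roi(420,540,60,160)]))
# tub rim
m=roi(138,212,138,228)&(abs(Z-.09)<.006)&valid; rect(m,"tub rim")
m=roi(265,350,140,200)&(Z>.0)&(abs(Z-.055)<.006)&valid;
rect(m,"cup rim band")
p=P[m&roi(265,315,140,200)][:,:2]*1000; 
print(cv2.minEnclosingCircle(p.astype(np.float32)))
m=roi(318,350,155,180)&(Z>.035)&(Z<.075)&valid; rect(m,"handle")
m=roi(60,88,135,215)&(Z>.2)&valid; rect(m,"bar")
for u in range(64,82): print(u,g[174,u],np.round(P[174,u],3), end=' ')
print()
ballm=roi(278,304,158,184)&(mn>110); rect(ballm,"balls")
m=roi(330,360,100,170)&(Z>.004)&(Z<.03)&(mn>80);rect(m,"wrench")
m=roi(240,270,95,130)&(Z>.03);rect(m,"bottle")
m=roi(360,440,170,225)&(Z>.02);rect(m,"case")
d=load("scene0");P=cloud(d);Z=P[...,2]
m=roi(415,445,200,250)&(Z>.22);rect(m,"bar scene")
m=roi(240,280,210,246)&(abs(Z-.055)<.005);rect(m,"cup scene")
m=roi(213,242,210,228)&(Z>.04)&(Z<.07);rect(m,"handle scene")
E
python3 - <<'E'
import cv2
a=cv2.imread('pics/top0.png')[120:240,55:355];cv2.imwrite('pics/topz.png',cv2.resize(a,(750,300),interpolation=2))
E
```

```text
table 0.0015018719507311224
tub rim 654 ((524.2352294921875, 108.18966674804688), (214.59814453125, 154.14247131347656), 1.8409090042114258) [0.08529589 0.0907012  0.09474036]
cup rim band 453 ((551.67431640625, -245.04443359375), (192.78819274902344, 108.2535629272461), 73.81391143798828) [0.04993406 0.05496023 0.05941424]
((563.839599609375, -209.14784240722656), 58.77082824707031)
handle 175 ((569.8822631835938, -313.7029113769531), (14.892335891723633, 74.55726623535156), 2.7730796337127686) [0.04620965 0.05467487 0.0598982 ]
bar 708 ((512.8743896484375, 284.12261962890625), (184.27682495117188, 35.47295379638672), 3.0069711208343506) [0.22480812 0.25653197 0.26706335]
64 [161 129  87] [ 0.546  0.409 -0.   ] 65 [158 125  81] [0.546 0.405 0.004] 66 [161 131  86] [ 0.547  0.405 -0.004] 67 [162 128  86] [0.546 0.399 0.003] 68 [126 113  95] [0.508 0.299 0.261] 69 [125 124 112] [0.508 0.295 0.265] 70 [143 142 129] [0.508 0.293 0.265] 71 [142 143 129] [0.508 0.291 0.265] 72 [122 122 110] [0.508 0.29  0.263] 73 [98 97 90] [0.508 0.288 0.262] 74 [89 78 65] [0.509 0.287 0.258] 75 [165 132
[... 590 characters left out ...]
), (404.91241455078125, 51.55154037475586), 4.163000106811523) [0.04032154 0.08547106 0.12363563]
case 2508 ((456.94537353515625, -356.9491271972656), (138.34649658203125, 451.1253662109375), 14.846590042114258) [0.02783877 0.04072189 0.04618796]
bar scene 495 ((852.4730224609375, 215.61367797851562), (68.1391830444336, 890.3162841796875), 79.78840637207031) [0.22156716 0.24279895 0.26623563]
cup scene 165 ((560.0799560546875, -203.65048217773438), (107.73786163330078, 108.48223876953125), 41.62949752807617) [0.05045713 0.05411203 0.05879101]
handle scene 148 ((568.962646484375, -305.1114807128906), (18.0025634765625, 85.35477447509766), 1.5290645360946655) [0.04168258 0.05242424 0.0584945 ]
```

View pics/topz.png

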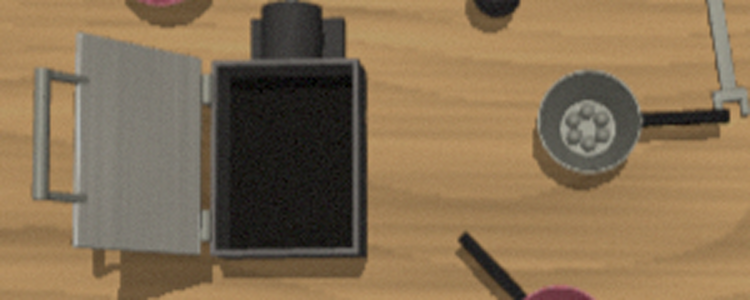

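```bash
python3 - <<'E'
from h import *
d=load("top0");P=cloud(d);Z=P[...,2];g=d["pixels"].astype(int)
z=lambda u,v:(u/2.5+55,v/2.5+120)
for u,v in [(212,62),(360,60),(358,252),(212,254)]: print("tub",np.round(plane(d,*z(u,v),.09),4))
for u,v in [(537,121),(640,121),(588,70),(588,173)]: print("cup",np.round(plane(d,*z(u,v),.055),4))
for u,v in [(650,119),(728,117)]: print("handle",np.round(plane(d,*z(u,v),.054),4))
for n,(u0,u1,v0,v1) in dict(top=(318,350,155,180),scene=(213,242,210,228)).items():
    D=load(n+"0");Q=cloud(D);m=np.zeros(Z.shape,bool);m[v0:v1,u0:u1]=1
    m&=(D["pixels"].max(2)<60)&(Q[...,2]>.045)&(Q[...,2]<.065);q=Q[m]
    a=np.polyfit(q[:,1],q[:,0],1);print(n,m.sum(),"x at y=-.3",np.polyval(a,-.3),"slope",a[0],q[:,1].min(),q[:,1].max())
m=np.zeros(Z.shape,bool);m[155:190,60:78]=1;m&=(Z>.24);q=P[m];a=np.polyfit(q[:,0],q[:,1],1);print("bar y at .51",np.polyval(a,.51),a[0],np.percentile(q[:,2],[50,95]))
for u,v in [(41,68),(41,199)]: print("bar end",np.round(plane(d,*z(u,v),.257),4))
E
```

```text
tub [0.6115 0.1828 0.09  ]
tub [0.6157 0.0309 0.09  ]
tub [0.4187 0.0277 0.09  ]
tub [0.4144 0.1755 0.09  ]
cup [ 0.5608 -0.1511  0.055 ]
cup [ 0.5623 -0.2587  0.055 ]
cup [ 0.6155 -0.2038  0.055 ]
cup [ 0.5068 -0.205   0.055 ]
handle [ 0.5647 -0.2692  0.054 ]
handle [ 0.568  -0.3505  0.054 ]
top 132 x at y=-.3 0.5671276163295644 slope -0.05598855326336569 -0.3499774417608277 -0.27670429507459515
scene 113 x at y=-.3 0.5695826189285795 slope -0.04587284438610738 -0.3459194951329902 -0.2623181618150066
bar y at .51 0.28740944561497606 0.891413652636762 [0.26394927 0.26775122]
bar end [0.57   0.2959 0.257 ]
bar end [0.4514 0.2901 0.257 ]
```

```bash
python3 -m jog '[[[0,-0.47,0.393,0,0,0,1],[0,-0.47,0.393,0,0,0,1],[0,-0.47,0.393,0,0,0,1],[0,-0.47,0.393,0,0,0,1],[0,-0.47,0.393,0,0,0,1],[0,-0.47,0.393,0,0,0,1],[0,-0.47,0.393,0,0,0,1],[0,-0.47,0.393,0,0,0,1]]]'; python3 -c "
from workcell import robot;o=robot.get_obs();print(repr(o['joint_pos']),repr(o['ee_pos']),repr(o['orientation']))"
```

```text
time: 1.1
ee_pos: [0.3726, 0.1473, 0.4048]
orientation: [[0.0, 0.284, 0.959], [0.0, 0.959, -0.284], [-1.0, 0.0, 0.0]]
force: [1.4, 1.0, -0.0]
grip_width: 0.997
array([ 3.46771116e-01,  8.38241002e-02,  2.09641075e+00,  6.54690396e-06,
        9.60865783e-01, -9.35580952e-01]) array([0.37256913, 0.14729058, 0.404815  ]) array([[ 4.60913128e-04,  2.84464626e-01,  9.58686426e-01],
       [ 1.72267940e-04,  9.58686491e-01, -2.84464728e-01],
       [-9.99999879e-01,  2.96264464e-04,  3.92867055e-04]])
```

```bash
python3 -m jog '[[[0,-0.47,0.393,0,0,0,1],[0,-0.47,0.393,0,0,0,1],[0,-0.47,0.393,0,0,0,1],[0,-0.47,0.393,0,0,0,1],[0,-0.47,0.393,0,0,0,1],[0,-0.47,0.393,0,0,0,1],[0,-0.47,0.393,0,0,0,1],[0,-0.47,0.393,0,0,0,1]]]';  python3 -m jog '[[[0,0,0,0.294,0,0,1],[0,0,0,0.294,0,0,1],[0,0,0,0.294,0,0,1],[0,0,0,0.294,0,0,1],[0,0,0,0.294,0,0,1],[0,0,0,0.294,0,0,1],[0,0,0,0.294,0,0,1],[0,0,0,0.294,0,0,1]]]'; python3 -c "
from workcell import robot;o=robot.get_obs();print(repr(o['joint_pos']),repr(o['ee_pos']),repr(o['orientation']))"
```

```text
time: 2.1
ee_pos: [0.567, -0.3028, 0.4043]
orientation: [[-0.001, 0.285, 0.958], [0.0, 0.958, -0.285], [-1.0, 0.0, -0.001]]
force: [1.6, 0.4, -0.7]
grip_width: 1.0
time: 3.1
ee_pos: [0.5664, -0.3008, 0.4042]
orientation: [[-0.001, 0.999, 0.045], [0.0, 0.045, -0.999], [-1.0, -0.001, -0.0]]
force: [0.3, 0.1, -0.0]
grip_width: 1.0
array([-5.06676147e-01,  4.47649650e-01,  1.59188644e+00, -3.77847504e-05,
        1.10300036e+00, -5.52079473e-01]) array([ 0.56641602, -0.30075757,  0.40421581]) array([[-8.41587456e-04,  9.98968326e-01,  4.54045682e-02],
       [ 4.28512206e-04,  4.54049404e-02, -9.98968572e-01],
       [-9.99999554e-01, -8.21263008e-04, -4.66282350e-04]])
```

```bash
python3 - <<'E'
import numpy as np
q=np.array([[.42383,1.63068],[.083824,2.09641],[.44765,1.591886]])
p=np.array([[.17789,.59886,.40395],[.37257,.14729,.40482],[.56642,-.30076,.40422]])
r=np.hypot(p[:,0],p[:,1]);z=p[:,2]
A=[];b=[]
for (a,c),R,Z in zip(q,r,z):
    A.append([1,0,np.sin(a),np.sin(a+c)]);b.append(R);A.append([0,1,np.cos(a),np.cos(a+c)]);b.append(Z)
s=np.linalg.lstsq(np.array(A),b,rcond=None);print(s,np.array(A)@s[0]-b)
A2=np.array([row+[np.cos(a+c) if i%2==0 else -np.sin(a+c)] for i,(row,(a,c)) in enumerate(zip(A,np.repeat(q,2,0)))])
s=np.linalg.lstsq(A2,b,rcond=None);print(s,A2@s[0]-b)
E
```

```text
(array([-0.02785192,  0.07819694,  0.5931274 ,  0.46196629]), array([1.9430366e-07]), np.int32(4), array([2.56230433, 2.32077793, 0.20803551, 0.07285291])) [ 3.18685835e-04  4.80753666e-05 -2.12461660e-05 -1.07263931e-05
 -2.97439669e-04 -3.73489734e-05]
(array([0.00597297, 0.20459263, 0.5568158 , 0.48837267, 0.09157108]), array([3.1366002e-12]), np.int32(5), array([2.98603327e+00, 2.44827120e+00, 2.89133597e-01, 7.72537399e-02,
       2.65677671e-03])) [ 1.84648351e-07 -1.30336205e-06 -1.09075699e-08  1.39786808e-07
 -1.73740780e-07  1.16357525e-06]
```

```bash
python3 -m jog '[[[0.5,0,0,0,0,0,1],[0.5,0,0,0,0,0,1],[0.5,0,0,0,0,0,1],[0.3,0,0,0,0,0,0.6],[0.24,0,0,0,0,0,0.45],[0,0,0,0,0,0,0.45]]]'; python3 - <<'E'
from workcell import robot
import cv2
o=robot.get_obs();print(repr(o['joint_pos']),repr(o['ee_pos']))
d=robot.get_image("scene")["pixels"];cv2.imwrite("pics/s1.png",cv2.resize(d[150:300,160:360,::-1],(800,600),interpolation=2))
E
```

```text
time: 3.85
ee_pos: [0.5656, -0.3003, 0.1984]
orientation: [[-0.004, 0.999, 0.051], [0.002, 0.051, -0.999], [-1.0, -0.004, -0.003]]
force: [-0.1, -0.0, 0.5]
grip_width: 0.452
array([-5.06662418e-01,  7.18892735e-01,  1.68195361e+00,  2.04533948e-06,
        7.45557817e-01, -5.57194649e-01]) array([ 0.56559262, -0.30028541,  0.19841485])
```

View pics/s1.png

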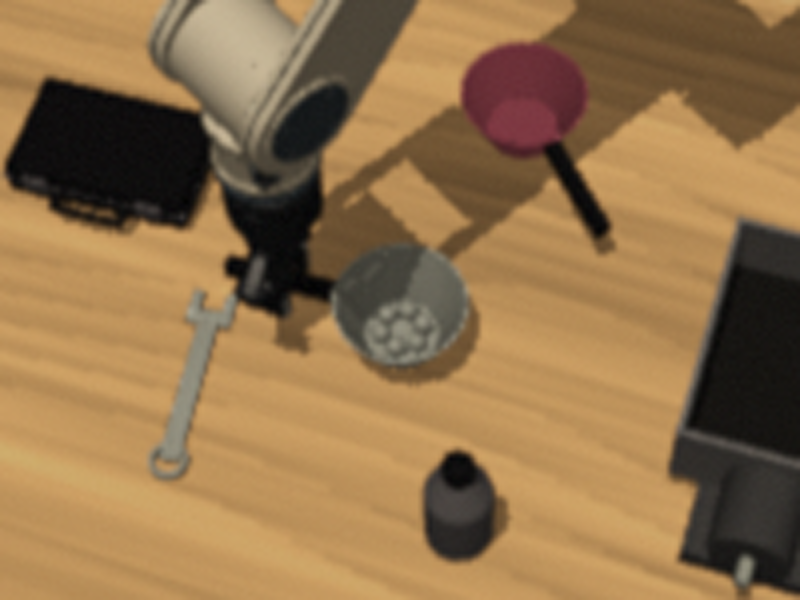

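The fingers straddle the handle at (265,275) in the crop, between the cup and the wrench, and are clear of the wrench. Closing and lifting.

```bash
python3 -m jog '[[[0,0,0,0,0,0,0],[0,0,0,0,0,0,0],[0,0,0,0,0,0,0],[0,0,0,0,0,0,0],[0,0,0,0,0,0,0]]]' 110;  python3 -m jog '[[[-0.05,0,0,0,0,0,0],[-0.15,0,0,0,0,0,0],[-0.25,0,0,0,0,0,0],[-0.25,0,0,0,0,0,0],[-0.25,0,0,0,0,0,0],[-0.25,0,0,0,0,0,0],[-0.15,0,0,0,0,0,0],[-0.05,0,0,0,0,0,0],[0,0,0,0,0,0,0]]]'; python3 - <<'E'
from workcell import robot
import cv2
o=robot.get_obs();print(repr(o['joint_pos']),repr(o['ee_pos']))
d=robot.get_image("scene")["pixels"];cv2.imwrite("pics/s2.png",cv2.resize(d[130:300,140:360,::-1],(780,600),interpolation=2))
E
```

```text
time: 4.53
ee_pos: [0.567, -0.3013, 0.2018]
orientation: [[0.002, 0.999, 0.05], [-0.001, 0.05, -0.999], [-1.0, 0.002, 0.001]]
force: [-0.5, -2.0, 6.8]
grip_width: 0.143
time: 5.65
ee_pos: [0.5664, -0.3007, 0.3405]
orientation: [[-0.0, 0.999, 0.05], [0.0, 0.05, -0.999], [-1.0, -0.0, -0.0]]
force: [0.0, 0.1, -2.8]
grip_width: 0.138
array([-5.06690956e-01,  5.20691087e-01,  1.63628552e+00, -4.24214378e-05,
        9.84995961e-01, -5.57166972e-01]) array([ 0.56637545, -0.30074616,  0.34047494])
```

View pics/s2.png

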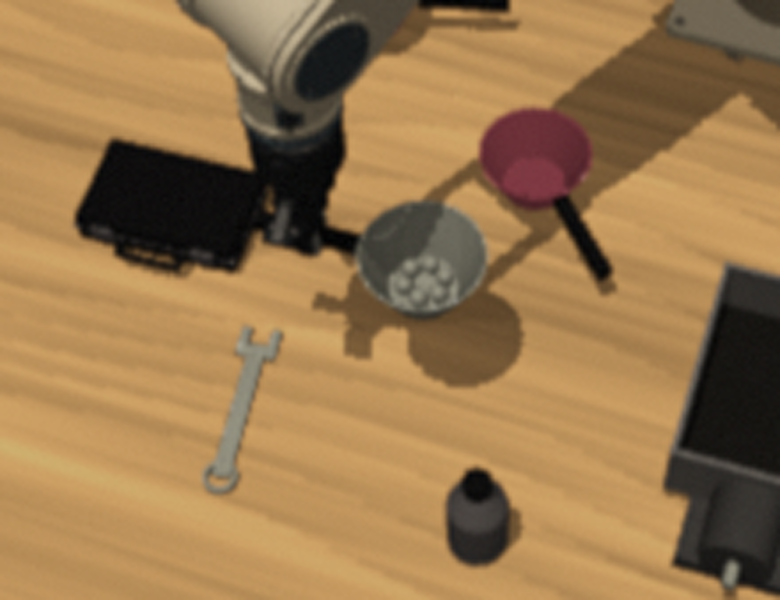

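The cup is lifted and level at (420,260), with the six balls still in it at (425,285). Next I'll fit the arm geometry so I can check whether a pour pose is reachable.

```bash
python3 -m jog '[[[-0.2,0,0,0,0,0.05,0],[-0.2,0,0,0,0,0.1,0],[-0.1,0,0,0,0,0.1,0],[0,0,0,0,0,0.1,0],[0,0,0,0,0,0.1,0],[0,0,0,0,0,0.1,0],[0,0,0,0,0,0.05,0],[0,0,0,0,0,0,0]]]';python3 - <<'E'
from workcell import robot
import numpy as np
from scipy.optimize import least_squares
from scipy.spatial.transform import Rotation as Ro
o=robot.get_obs();print(repr(o['joint_pos']),repr(o['ee_pos']),repr(o['orientation']))
D=[([1.263,.423834,1.630685,0,1.088614,-.018985],[.177892,.598857,.403952]),
([.346771,.083824,2.096411,0,.960866,-.935581],[.372569,.147291,.404815]),
([-.506676,.44765,1.591886,0,1.103,-.552079],[.566416,-.300758,.404216]),
([-.506662,.718893,1.681954,0,.745558,-.557195],[.565593,-.300285,.198415]),
([-.506691,.520691,1.636286,0,.984996,-.557167],[.566375,-.300746,.340475]),
(o['joint_pos'],o['ee_pos'])]
def fk(q,p):
    d1,a1,L2,L3,e,d6=p
    R=Ro.from_euler('z',q[0]); 
    T=np.array([a1,0,d1]); A=Ro.from_euler('y',q[1]); T=T+A.apply([0,0,L2])
    A=A*Ro.from_euler('y',q[2]); T=T+A.apply([e,0,L3])
    A=A*Ro.from_euler('z',q[3])*Ro.from_euler('y',q[4]); T=T+A.apply([0,0,d6]); A=A*Ro.from_euler('z',q[5])
    return R.apply(T),R*A
f=lambda p:np.concatenate([fk(q,p)[0]-x for q,x in D])
s=least_squares(f,[.4,0,.5,.5,0,.1]);print(s.x,np.abs(s.fun).max(),s.cost)
g=lambda p:f([*p[:4],0,p[4]])
s=least_squares(g,[.4,0,.5,.5,.1]);print(s.x,np.abs(s.fun).max())
M=fk(D[-1][0],s.x.tolist()[:4]+[0,s.x[4]])[1].as_matrix();print(np.round(M,3)) # flange frame
M=fk(D[0][0],s.x.tolist()[:4]+[0,s.x[4]])[1].as_matrix();print(np.round(M,3)) # flange frame
E
```

```text
time: 6.7
ee_pos: [0.565, -0.3009, 0.391]
orientation: [[0.309, 0.95, 0.05], [0.015, 0.048, -0.999], [-0.951, 0.309, 0.0]]
force: [0.2, -0.6, -2.2]
grip_width: 0.141
array([-0.5424832 ,  0.41931352,  1.68776926,  0.24652326,  0.78623513,
       -0.74564519]) array([ 0.56497972, -0.30094955,  0.39099895]) array([[ 3.08974809e-01,  9.49742526e-01,  5.02364650e-02],
       [ 1.54007742e-02,  4.78177832e-02, -9.98737341e-01],
       [-9.50945521e-01,  3.09358359e-01,  1.47720253e-04]])
[3.32879696e-01 1.84651372e-04 5.62431413e-01 4.81858078e-01
 7.45740198e-02 1.51771679e-01] 0.011423534467012303 0.0003998711269679654
[ 0.296206   -0.03004436  0.54084012  0.47942343  0.15897451] 0.014598774018044325
[[-0.95  -0.05   0.309]
 [-0.048  0.999  0.015]
 [-0.309 -0.    -0.951]]
[[-0.285 -0.959 -0.   ]
 [-0.959  0.285 -0.001]
 [ 0.002  0.    -1.   ]]
```

```bash
cat > kin.py <<'E'
import numpy as np
from scipy.optimize import least_squares
from scipy.spatial.transform import Rotation as Ro
def fk(q,p):
    d1,a1,L2,L3,e,d6,b=p
    R=Ro.from_euler('z',q[0]); 
    T=np.array([a1,b,d1]); A=Ro.from_euler('y',q[1]); T=T+A.apply([0,0,L2])
    A=A*Ro.from_euler('y',q[2]); T=T+A.apply([e,0,L3])
    A=A*Ro.from_euler('z',q[3])*Ro.from_euler('y',q[4]); T=T+A.apply([0,0,d6]); A=A*Ro.from_euler('z',q[5])
    M=(R*A).as_matrix()
    return R.apply(T),np.stack([M[:,2],-M[:,0],-M[:,1]],1)
D=[([1.263,.423834,1.630685,0,1.088614,-.018985],[.177892,.598857,.403952]),
([.346771,.083824,2.096411,0,.960866,-.935581],[.372569,.147291,.404815]),
([-.506676,.44765,1.591886,0,1.103,-.552079],[.566416,-.300758,.404216]),
([-.506662,.718893,1.681954,0,.745558,-.557195],[.565593,-.300285,.198415]),
([-.506691,.520691,1.636286,0,.984996,-.557167],[.566375,-.300746,.340475]),
([-.542483,.419314,1.687769,.246523,.786235,-.745645],[.56498,-.30095,.390999])]
def fit(): 
    f=lambda p:np.concatenate([fk(q,p)[0]-x for q,x in D])
    s=least_squares(f,[.4,0,.5,.5,0,.1,0]); return s.x,np.abs(s.fun).max()
E
python3 -c "
from kin import *
print(fit())"
```

```text
(array([3.12402739e-01, 6.82023833e-07, 5.63099533e-01, 4.84898604e-01,
       7.74988564e-02, 1.27603830e-01, 1.18981419e-02]), np.float64(2.8527828858093685e-06))
```

```bash
cat >> kin.py <<'E'
P=np.array([3.12402739e-01,0,5.63099533e-01,4.84898604e-01,7.74988564e-02,1.27603830e-01,1.18981419e-02])
lo=np.array([-3,-.9,.09,-1.31,.11,-2.54]);hi=np.array([3,2.11,2.58,4.45,2.69,2.54])
def ik(x,R,q0):
    def f(q):
        t,M=fk(q,P); return np.concatenate([(t-x)*5,Ro.from_matrix(M.T@R).as_rotvec()])
    s=least_squares(f,np.clip(q0,lo+1e-3,hi-1e-3),bounds=(lo,hi)); return s.x,np.abs(s.fun).max()
E
cat > sw.py <<'E'
from kin import *
tub=np.array([.515,.104]);q00=np.array(D[-1][0])
hp=np.array([.5664,-.3007]);h0=-92+5 # handle angle deg now -87
z=.30
def Rt(y,th):  # y: tool y angle (th=0), th: rotation about tool z
    y=np.radians(y);Y=np.array([np.cos(y),np.sin(y),0]);X=np.array([0,0,-1.]);R=np.stack([X,Y,np.cross(X,Y)],1)
    return R@Ro.from_euler('z',th,degrees=True).as_matrix()
for phi in range(-230,40,20):   # handle dir
    for s in (1,-1):
        q=q00;ok=True;worst=9;thmax=0
        # transit
        for a in np.linspace(0,1,8):
            p=hp+(tub+.095*np.array([np.cos(np.radians(phi)),np.sin(np.radians(phi))])-hp)*a
            q,e=ik(np.array([*p,.45]),Rt(2.9+(phi+87)*a,0),q)
            if e>1e-3: ok=False
        if not ok: print(phi,s,"transit no");continue
        for th in range(0,100,10):
            R=Rt(2.9+phi+87,s*th);g=np.array([*p,.30+0*th-.12*th/100])
            q2,e=ik(g-.155*R[:,0],R,q)
            if e>2e-3 or np.abs(q2-q).max()>1: break
            q=q2;thmax=th;worst=min(worst,np.min(np.minimum(q-lo,hi-q)))
        print(phi,s,"th",thmax,"margin",round(worst,2),"toolx",np.round(R[:,0],2),np.round(q,2))
E
python3 sw.py
```

```text
-230 1 transit no
-230 -1 transit no
-210 1 th 10 margin 0.02 toolx [-0.17 -0.3  -0.94] [ 0.38  0.19  1.88 -0.12  1.21  2.52]
-210 -1 th 90 margin 0.13 toolx [ 0.5   0.87 -0.  ] [-0.35  0.9   2.36  1.75  1.59 -0.12]
-190 1 th 40 margin 0.02 toolx [-0.13 -0.75 -0.64] [ 0.56  0.39  1.86 -0.5   1.43  2.52]
-190 -1 th 90 margin 0.36 toolx [ 0.18  0.98 -0.  ] [-0.43  0.85  2.17  1.32  1.6   0.11]
-170 1 th 50 margin 0.07 toolx [ 0.15 -0.85 -0.5 ] [ 0.64  0.4   2.   -0.78  1.33  2.47]
-170 -1 th 90 margin 0.55 toolx [-0.17  0.99 -0.  ] [-0.41  0.87  1.96  1.01  1.74  0.27]
-150 1 th 50 margin 0.17 toolx [ 0.43 -0.75 -0.5 ] [ 0.62  0.3   2.17 -1.03  1.09  2.37]
-150 -1 th 90 margin 0.61 toolx [-0.5   0.87 -0.  ] [-0.34  0.91  1.74  0.77  1.93  0.33]
-130 1 th 40 margin 0.25 toolx [ 0.59 -0.49 -0.64] [ 0.41  0.12  2.26 -1.06  0.72  1.92]
-130 -1 th 90 margin 0.57 toolx [-0.76  0.64 -0.  ] [-0.24  0.97  1.54  0.55  2.12  0.31]
-110 1 th 40 margin 0.11 toolx [ 0.72 -0.26 -0.64] [ 0.21  0.08  2.31 -1.2   0.37  1.62]
-110 -1 th 90 margin 0.4 toolx [-0.94  0.34 -0.  ] [-0.13  1.03  1.37  0.3   2.
[... 537 characters left out ...]
 1 th 60 margin 0.14 toolx [ 0.47  0.81 -0.34] [-0.34  0.51  2.    1.37  1.05 -2.4 ]
-30 -1 th 90 margin 0.45 toolx [-0.5  -0.87 -0.  ] [ 0.37  1.08  1.24 -0.86  2.18 -0.59]
-10 1 th 70 margin 0.05 toolx [ 0.17  0.97 -0.17] [-0.32  0.69  1.81  1.25  1.38 -2.49]
-10 -1 th 90 margin 0.27 toolx [-0.18 -0.98 -0.  ] [ 0.49  1.03  1.37 -1.04  2.   -0.62]
10 1 th 80 margin 0.02 toolx [-0.17  0.99 -0.  ] [-0.25  0.86  1.59  1.13  1.69 -2.52]
10 -1 th 90 margin 0.09 toolx [ 0.17 -0.99 -0.  ] [ 0.6   0.97  1.54 -1.22  1.82 -0.58]
30 1 th 90 margin 0.01 toolx [-0.5   0.87 -0.  ] [-0.14  1.02  1.39  1.04  1.99 -2.53]
30 -1 th 70 margin 0.07 toolx [ 0.49 -0.85 -0.17] [ 0.67  0.7   1.78 -1.24  1.38 -0.67]
```

```bash
python3 -m jog '[[[0,0,0,0,0,-0.05,0],[0,0,0,0,0,-0.15,0],[0,0,0,0,0,-0.15,0],[0,0,0,0,0,-0.15,0],[0,0,0,0,0,-0.1,0]]]'; python3 -m jog '[[[0,0,0,0.15,0,0,0],[0,0,0,0.29,0,0,0],[0,0,0,0.29,0,0,0],[0,0,0,0.29,0,0,0],[0,0,0,0.29,0,0,0],[0,0,0,0.29,0,0,0],[0,0,0,0.29,0,0,0],[0,0,0,0.29,0,0,0],[0,0,0,0.29,0,0,0],[0,0,0,0.29,0,0,0]]]'; python3 - <<'E'
from workcell import robot
import cv2,numpy as np
from kin import *
o=robot.get_obs();print(o['joint_pos'],o['ee_pos'])
R=o['orientation'];print(R.round(3));d=np.array([.421,.118,.395])-o['ee_pos'];print(R.T@d*10)
d=robot.get_image("scene")["pixels"];cv2.imwrite("pics/s3.png",d[:,:,::-1])
E
```

```text
time: 7.32
ee_pos: [0.5656, -0.3009, 0.3908]
orientation: [[-0.003, 0.999, 0.05], [-0.001, 0.05, -0.999], [-1.0, -0.003, 0.001]]
force: [1.2, 0.1, -3.0]
grip_width: 0.139
time: 8.57
ee_pos: [0.5654, -0.3008, 0.3906]
orientation: [[-0.002, 0.17, -0.985], [-0.0, -0.985, -0.17], [-1.0, -0.0, 0.002]]
force: [-0.3, 0.7, -2.8]
grip_width: 0.14
[-5.07387667e-01  4.61169518e-01  1.60447756e+00 -1.08354647e-03
  1.07736431e+00  8.93168757e-01] [ 0.56537565 -0.30083558  0.39059241]
[[-0.002  0.17  -0.985]
 [-0.    -0.985 -0.17 ]
 [-1.    -0.     0.002]]
[-0.04222305 -4.37278141  0.71112606]
```

View pics/s3.png

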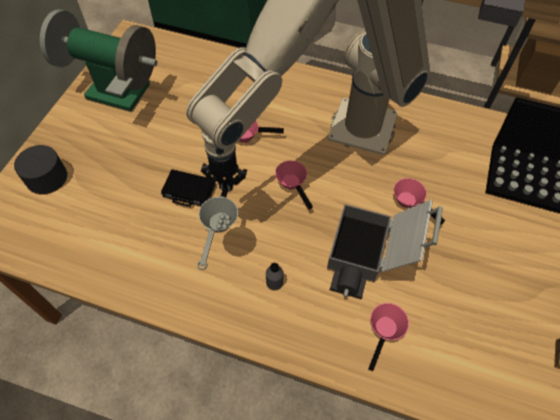

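The cup is at (218,215) in the picture, the handle points to the robot and the balls are in it. Carrying it over the tub.

```bash
python3 -m jog '[[[0,-0.12,0.02,0,0,0,0],[0,-0.25,0.04,0,0,0,0],[0,-0.4,0.065,0,0,0,0],[0,-0.4,0.065,0,0,0,0],[0,-0.4,0.065,0,0,0,0],[0,-0.4,0.065,0,0,0,0],[0,-0.4,0.065,0,0,0,0]]]'; python3 -m jog '[[[0,-0.4,0.065,0,0,0,0],[0,-0.4,0.065,0,0,0,0],[0,-0.4,0.065,0,0,0,0],[0,-0.4,0.065,0,0,0,0],[0,-0.25,0.04,0,0,0,0],[0,-0.15,0.02,0,0,0,0],[0,0,0,0,0,0,0],[0,0,0,0,0,0,0]]]';  python3 - <<'E'
from workcell import robot
import cv2,numpy as np
o=robot.get_obs();print(o['joint_pos'],o['ee_pos'])
for n in ("scene","top"):
    d=robot.get_image(n);np.savez(f"pics/{n}4.npz",**d);cv2.imwrite(f"pics/{n}4.png",d["pixels"][:,:,::-1])
a=cv2.imread("pics/scene4.png")[140:320,280:480];b=cv2.imread("pics/top4.png")[80:260,50:250]
cv2.imwrite("pics/c4.png",cv2.resize(np.hstack([a,b]),(800,360),interpolation=2))
E
```

```text
time: 9.5
ee_pos: [0.4847, -0.0726, 0.3908]
orientation: [[-0.001, 0.178, -0.984], [0.0, -0.984, -0.178], [-1.0, -0.0, 0.001]]
force: [0.2, 0.8, -3.1]
grip_width: 0.135
time: 10.5
ee_pos: [0.4194, 0.1166, 0.3907]
orientation: [[0.0, 0.176, -0.984], [-0.0, -0.984, -0.176], [-1.0, 0.0, 0.0]]
force: [0.6, -0.1, -3.5]
grip_width: 0.141
[ 2.43919584e-01  1.61547185e-01  2.04374508e+00 -3.51129996e-04
  9.36323938e-01  1.63835977e+00] [0.41940718 0.11660579 0.39071704]
```

View pics/c4.png

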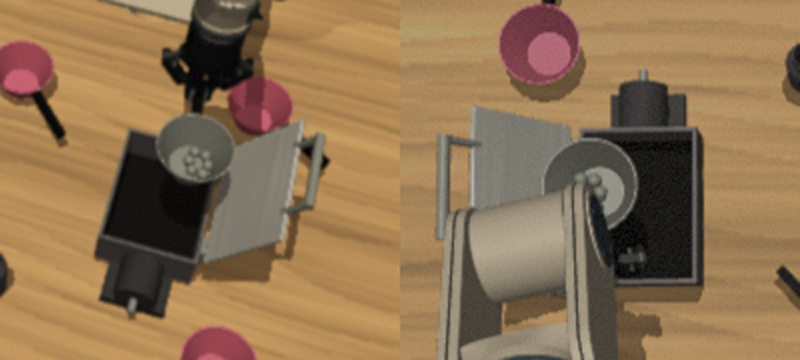

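Top view: the cup is over the +y half of the tub, clear of the lid. Lowering it and starting the tilt about the handle axis.

```bash
python3 -m jog '[[[0.1,0,0,0,0,0,0],[0.25,0,0,0,0,0,0],[0.25,0,0,0,0,0,0],[0.1,0,0,0,0,0,0]]]'; python3 -m jog '[[[0.005,0.12,0,0,0,-0.15,0],[0.01,0.162,0,0,0,-0.2,0],[0.01,0.162,0,0,0,-0.2,0],[0.01,0.162,0,0,0,-0.2,0],[0.01,0.162,0,0,0,-0.2,0],[0.01,0.162,0,0,0,-0.2,0],[0.01,0.162,0,0,0,-0.2,0],[0.005,0.12,0,0,0,-0.15,0]]]';  python3 - <<'E'
from workcell import robot
import cv2,numpy as np
o=robot.get_obs();R=o['orientation'];print(o['joint_pos'],o['ee_pos'],"grasp",o['ee_pos']+.155*R[:,0])
for n in ("scene","top"):
    d=robot.get_image(n);cv2.imwrite(f"pics/{n}5.png",d["pixels"][:,:,::-1])
a=cv2.imread("pics/scene5.png")[140:320,280:480];b=cv2.imread("pics/top5.png")[80:260,50:250]
cv2.imwrite("pics/c5.png",cv2.resize(np.hstack([a,b]),(800,360),interpolation=2))
E
```

```text
time: 11.1
ee_pos: [0.4188, 0.1165, 0.319]
orientation: [[-0.003, 0.175, -0.985], [-0.001, -0.985, -0.175], [-1.0, 0.0, 0.003]]
force: [0.2, -0.2, -2.8]
grip_width: 0.139
time: 12.1
ee_pos: [0.439, 0.0086, 0.2742]
orientation: [[-0.122, 0.124, -0.985], [0.697, -0.695, -0.174], [-0.706, -0.708, -0.001]]
force: [-0.4, 0.2, -3.5]
grip_width: 0.14
[-0.20081189  0.47948723  2.08026882  0.82850176  1.10643978  0.60723137] [0.43901159 0.00857894 0.27417204] grasp [0.42006985 0.11665645 0.16469391]
```

View pics/c5.png

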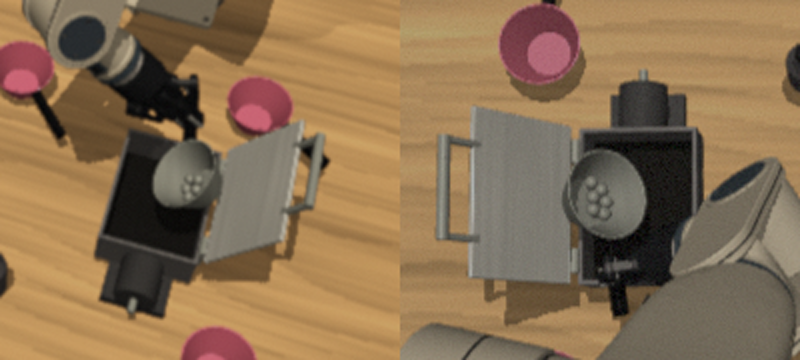

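Tilted 45°, the cup's mouth at (605,195) is over the tub and the balls are still in. Continuing slowly.

```bash
python3 -m jog '[[[0.005,0.08,0,0,0,-0.1,0],[0.005,0.12,0,0,0,-0.15,0],[0.005,0.12,0,0,0,-0.15,0],[0.005,0.08,0,0,0,-0.1,0],[0.005,0.08,0,0,0,-0.1,0],[0.005,0.08,0,0,0,-0.1,0],[0.005,0.08,0,0,0,-0.1,0],[0.005,0.08,0,0,0,-0.1,0],[0.005,0.08,0,0,0,-0.1,0],[0.005,0.08,0,0,0,-0.1,0]]]'; python3 -m jog '[[[0.005,0.12,0,0,0,-0.15,0],[0.005,0.12,0,0,0,-0.15,0],[0.005,0.12,0,0,0,-0.15,0],[0.0,0.0,0,0,0,0,0],[0.0,0.0,0,0,0,0,0],[0.0,0.0,0,0,0,0,0],[0.0,0.0,0,0,0,0,0]]]';  python3 - <<'E'
from workcell import robot
import cv2,numpy as np
o=robot.get_obs();R=o['orientation'];print(o['joint_pos'],o['ee_pos'],"grasp",o['ee_pos']+.155*R[:,0])
for n in ("scene","top"):
    d=robot.get_image(n);cv2.imwrite(f"pics/{n}6.png",d["pixels"][:,:,::-1])
a=cv2.imread("pics/scene6.png")[140:320,280:480];b=cv2.imread("pics/top6.png")[80:260,50:250]
cv2.imwrite("pics/c6.png",cv2.resize(np.hstack([a,b]),(800,360),interpolation=2))
E
```

```text
time: 13.45
ee_pos: [0.4459, -0.029, 0.1971]
orientation: [[-0.172, 0.037, -0.984], [0.962, -0.207, -0.176], [-0.21, -0.978, -0.0]]
force: [-0.2, -0.3, -3.1]
grip_width: 0.143
time: 14.32
ee_pos: [0.446, -0.0322, 0.1619]
orientation: [[-0.175, -0.003, -0.984], [0.984, 0.025, -0.175], [0.025, -1.0, -0.001]]
force: [-0.0, 0.0, -1.4]
grip_width: 0.14
[-0.34904693  0.93237941  1.96529073  1.06360014  1.71653575  0.21186206] [ 0.44598768 -0.0322176   0.16187433] grasp [0.41879893 0.12033051 0.16572764]
```

View pics/c6.png

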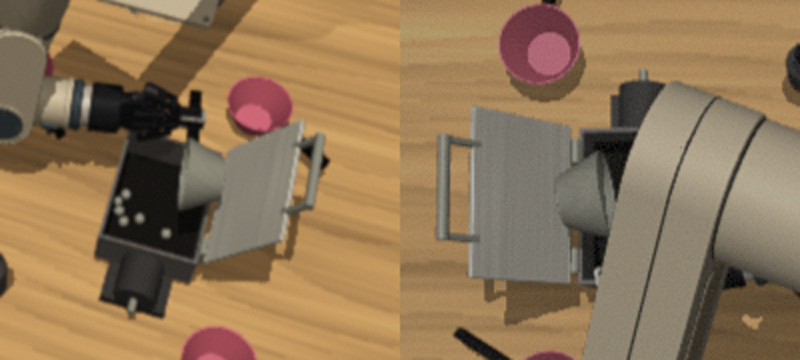

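The scene view shows six balls on the tub floor at (124,193), (119,202), (119,211), (124,221), (140,218) and (166,233). The load on the wrist fell by 1.7 N, so the cup is empty. Turning it upright again.

```bash
python3 -m jog '[[[0.01,-0.15,0,0,0,0.2,0],[0.019,-0.242,0,0,0,0.3,0],[0.019,-0.242,0,0,0,0.3,0],[0.019,-0.242,0,0,0,0.3,0],[0.019,-0.242,0,0,0,0.3,0],[0.019,-0.242,0,0,0,0.3,0],[0.019,-0.242,0,0,0,0.3,0],[0.019,-0.242,0,0,0,0.3,0],[0.019,-0.242,0,0,0,0.3,0],[0.019,-0.242,0,0,0,0.3,0]]]'; python3 -m jog '[[[0.01,-0.12,0,0,0,0.15,0],[-0.3,0,0,0,0,0,0],[-0.4,0,0,0,0,0,0],[0,0,0,0,0,0,0]]]';  python3 - <<'E'
from workcell import robot
import cv2,numpy as np
o=robot.get_obs();R=o['orientation'];print(o['joint_pos'],o['ee_pos'])
d=np.array([.567,-.301,.39])-o['ee_pos'];print(R.round(3),R.T@d*10)
for n in ("scene","top"):
    d=robot.get_image(n);cv2.imwrite(f"pics/{n}7.png",d["pixels"][:,:,::-1])
a=cv2.imread("pics/scene7.png")[140:320,280:480];b=cv2.imread("pics/top7.png")[80:260,50:250]
cv2.imwrite("pics/c7.png",cv2.resize(np.hstack([a,b]),(800,360),interpolation=2))
E
```

```text
time: 15.68
ee_pos: [0.42, 0.1087, 0.3191]
orientation: [[-0.012, 0.174, -0.985], [0.073, -0.982, -0.175], [-0.997, -0.074, -0.001]]
force: [-0.9, -0.3, -3.5]
grip_width: 0.143
time: 16.18
ee_pos: [0.4189, 0.1203, 0.3907]
orientation: [[0.004, 0.176, -0.984], [0.001, -0.984, -0.176], [-1.0, -0.001, -0.004]]
force: [1.0, 0.0, -1.8]
grip_width: 0.141
[2.52310037e-01 1.61577199e-01 2.04370574e+00 2.33326871e-04
 9.32086503e-01 1.64649566e+00] [0.41894311 0.120319   0.39071867]
[[ 0.004  0.176 -0.984]
 [ 0.001 -0.984 -0.176]
 [-1.    -0.001 -0.004]] [ 0.00796595  4.40768448 -0.71788569]
```

View pics/c7.png

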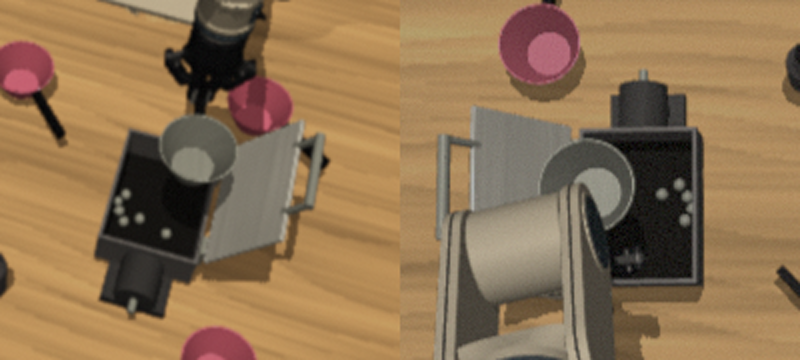

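The cup is empty and six balls are in the tub. Taking the cup back to its place.

```bash
python3 -m jog '[[[0,0.25,-0.04,0,0,0,0],[0,0.5,-0.08,0,0,0,0],[0,0.55,-0.09,0,0,0,0],[0,0.55,-0.09,0,0,0,0],[0,0.55,-0.09,0,0,0,0],[0,0.55,-0.09,0,0,0,0],[0,0.55,-0.09,0,0,0,0],[0,0.5,-0.085,0,0,0,0],[0,0.4,-0.065,0,0,0,0]]]'; python3 -m jog '[[[0,0,0,-0.26,0,0,0],[0,0,0,-0.3,0,0,0],[0,0,0,-0.3,0,0,0],[0,0,0,-0.3,0,0,0],[0,0,0,-0.3,0,0,0],[0,0,0,-0.3,0,0,0],[0,0,0,-0.3,0,0,0],[0,0,0,-0.3,0,0,0],[0,0,0,-0.2,0,0,0],[0,0,0,-0.2,0,0,0]]]';  python3 -m jog '[[[0.3,0,0,0,0,0,0],[0.5,0,0,0,0,0,0],[0.5,0,0,0,0,0,0],[0.3,0,0,0,0,0,0],[0,0,0,0,0,0,0],[0,0,0,0,0,0,0]]]'; python3 - <<'E'
from workcell import robot
import cv2,numpy as np
for n in ("scene","top"):
    d=robot.get_image(n);cv2.imwrite(f"pics/{n}8.png",d["pixels"][:,:,::-1])
a=cv2.imread("pics/scene8.png")[140:290,170:320];b=cv2.imread("pics/top8.png")[90:240,250:400]
cv2.imwrite("pics/c8.png",cv2.resize(np.hstack([a,b]),(800,400),interpolation=2))
E
```

```text
time: 17.4
ee_pos: [0.5664, -0.3024, 0.3858]
orientation: [[-0.004, 0.174, -0.985], [0.002, -0.985, -0.174], [-1.0, -0.002, 0.003]]
force: [1.0, 0.3, -1.6]
grip_width: 0.141
time: 18.65
ee_pos: [0.566, -0.3003, 0.3859]
orientation: [[-0.004, 0.999, 0.054], [0.002, 0.054, -0.999], [-1.0, -0.003, -0.002]]
force: [-0.1, 0.5, -1.9]
grip_width: 0.138
time: 19.4
ee_pos: [0.5668, -0.3006, 0.2285]
orientation: [[-0.0, 0.999, 0.05], [0.0, 0.05, -0.999], [-1.0, -0.0, -0.0]]
force: [-0.5, -0.1, -1.9]
grip_width: 0.141
```

View pics/c8.png

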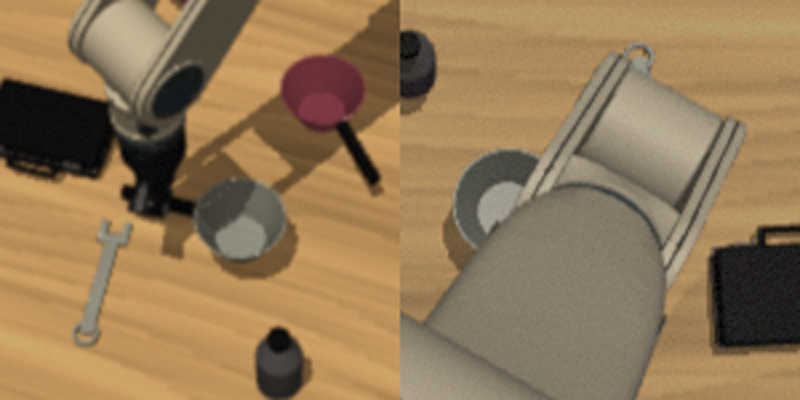

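```bash
python3 -m jog '[[[0.1,0,0,0,0,0,0],[0.1,0,0,0,0,0,0],[0.03,0,0,0,0,0,0],[0,0,0,0,0,0,0]]]'; python3 -m jog '[[[0.02,0,0,0,0,0,0],[0,0,0,0,0,0,0]]]'
```

```text
time: 20.0
ee_pos: [0.5666, -0.3004, 0.2049]
orientation: [[-0.001, 0.999, 0.05], [0.0, 0.05, -0.999], [-1.0, -0.001, -0.0]]
force: [-0.1, -0.1, -1.9]
grip_width: 0.142
time: 20.25
ee_pos: [0.5667, -0.3005, 0.2034]
orientation: [[0.0, 0.999, 0.051], [-0.0, 0.051, -0.999], [-1.0, 0.0, 0.0]]
force: [-0.2, -0.3, -1.2]
grip_width: 0.14
```

```bash
python3 -m jog '[[[0.02,0,0,0,0,0,0],[0,0,0,0,0,0,0]]]'; python3 -m jog '[[[0.01,0,0,0,0,0,0],[0,0,0,0,0,0,0]]]'
```

```text
time: 20.5
ee_pos: [0.5669, -0.3007, 0.202]
orientation: [[0.001, 0.999, 0.05], [-0.0, 0.05, -0.999], [-1.0, 0.001, 0.0]]
force: [-1.7, -0.7, 4.3]
grip_width: 0.145
time: 20.75
ee_pos: [0.567, -0.301, 0.2015]
orientation: [[0.001, 0.999, 0.05], [-0.001, 0.05, -0.999], [-1.0, 0.001, 0.001]]
force: [-2.4, -2.3, 8.7]
grip_width: 0.138
```

The cup is on the bench (force +8.7 N at the grasp height). Opening and backing straight up.

```bash
python3 -m jog '[[[0,0,0,0,0,0,0.25],[0,0,0,0,0,0,0.5],[0,0,0,0,0,0,0.5],[-0.1,0,0,0,0,0,0.5],[-0.3,0,0,0,0,0,0.5],[-0.5,0,0,0,0,0,0.6],[-0.5,0,0,0,0,0,0.6],[-0.6,0,0,0,0,0,0.6],[-0.5,0,0,0,0,0,0.6]]]'; python3 - <<'E'
from workcell import robot
import cv2,numpy as np
from h import *
o=robot.get_obs();print(o['joint_pos'],o['ee_pos'])
for n in ("scene","top"):
    d=robot.get_image(n);cv2.imwrite(f"pics/{n}9.png",d["pixels"][:,:,::-1])
    np.savez(f"pics/{n}9.npz",**d)
d=load("scene9");P=cloud(d);Z=P[...,2];m=np.zeros(Z.shape,bool);m[205:250,238:285]=1;m&=abs(Z-.055)<.006;q=P[m];print("rim",np.median(q,0),q.min(0),q.max(0))
A=np.c_[q[:,:2],np.ones(len(q))];print(np.linalg.lstsq(A,q[:,2],rcond=None)[0])
E
```

```text
time: 21.88
ee_pos: [0.5665, -0.3003, 0.4537]
orientation: [[0.002, 0.999, 0.051], [-0.001, 0.051, -0.999], [-1.0, 0.002, 0.001]]
force: [0.3, -0.2, -0.3]
grip_width: 0.6
[-5.06009949e-01  3.98006627e-01  1.54883695e+00  2.88676296e-05
  1.19254860e+00 -5.56563850e-01] [ 0.56651563 -0.30031557  0.45372329]
rim [ 0.54460973 -0.22159842  0.05364792] [ 0.50572369 -0.27675772  0.04906752] [ 0.61488298 -0.14968161  0.06061847]
[ 0.01394176 -0.00010596  0.04624824]
```

View pics/scene9.png

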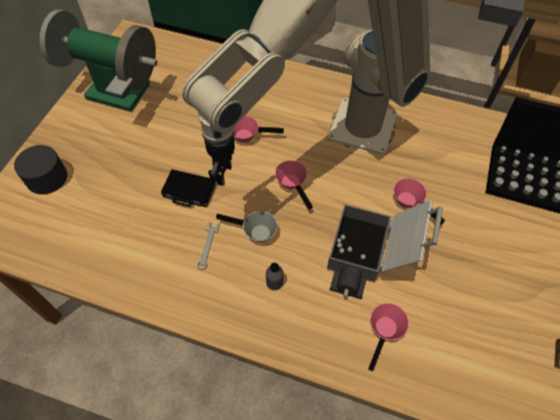

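The cup stands at (261,228) with its rim level to 0.014 rad, six balls are in the tub, and the bystanders are unmoved. Moving to the lid bar.

```bash
python3 -m jog '[[[-0.35,0,0,0,0,0,0.7],[-0.35,-0.02,-0.3,0,0,0,0.7],[0,-0.03,-0.6,0,0,0,0.7],[0,-0.03,-0.6,0,0,0,0.7],[0,-0.03,-0.6,0,0,0,0.7],[0,-0.03,-0.6,0,0,0,0.7],[0,-0.03,-0.6,0,0,0,0.7],[0,-0.03,-0.6,0,0,0,0.7],[0,-0.03,-0.6,0,0,0,0.7],[0,-0.03,-0.6,0,0,0,0.7]]]'; python3 -m jog '[[[0,-0.01,-0.6,0,0,0,0.7],[0,0,-0.5,0,0,0,0.7],[0,0,-0.34,-0.3,0,0,0.7],[0,0,0,-0.33,0,0,0.7],[0,0,0,-0.33,0,0,0.7],[0,0,0,-0.33,0,0,0.7],[0,0,0,-0.33,0,0,0.7]]]';  python3 -m jog '[[[0,0,0,-0.33,0,0,0.7],[0,0,0,-0.33,0,0,0.7],[0,0,0,-0.33,0,0,0.7],[0,0,0,-0.33,0,0,0.7],[0,0,0,-0.04,0,0,0.7]]]'; python3 - <<'E'
from workcell import robot
import cv2,numpy as np
o=robot.get_obs();R=o['orientation'];print(o['joint_pos'],R.T@(np.array([.51,.292,.412])-o['ee_pos'])*10, np.degrees(np.arctan2(R[1,1],R[0,1])))
for n in ("scene","top"):
    d=robot.get_image(n);cv2.imwrite(f"pics/{n}10.png",d["pixels"][:,:,::-1])
E
```

```text
time: 23.22
ee_pos: [0.5142, 0.2094, 0.5204]
orientation: [[0.0, 0.999, 0.051], [-0.0, 0.051, -0.999], [-1.0, 0.0, 0.0]]
force: [1.4, -0.8, 0.4]
grip_width: 0.701
time: 24.1
ee_pos: [0.5064, 0.3513, 0.5201]
orientation: [[-0.001, 0.618, 0.786], [-0.0, 0.786, -0.618], [-1.0, -0.001, -0.0]]
force: [0.3, 0.2, 0.8]
grip_width: 0.696
time: 24.72
ee_pos: [0.5065, 0.3512, 0.5202]
orientation: [[-0.0, -0.04, 0.999], [-0.0, 0.999, 0.04], [-1.0, -0.0, -0.0]]
force: [-0.2, -0.8, -0.0]
grip_width: 0.696
[ 5.86962064e-01  3.04203005e-01  1.53170071e+00 -2.38990050e-07
  1.30614283e+00 -1.02339511e+00] [ 1.08216855 -0.59281039  0.01170781] 92.26667568727301
```

View pics/scene10.png

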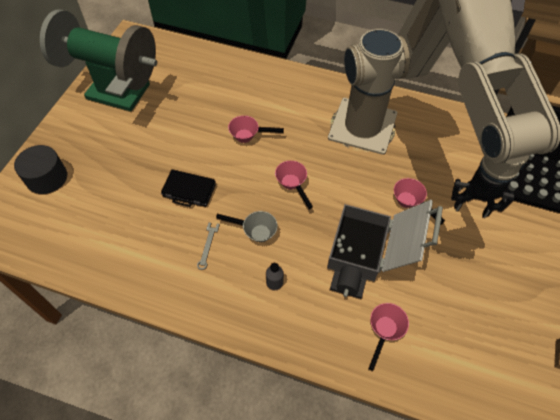

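```bash
python3 -m jog '[[[0,-0.3,0,0,0,0,0.7],[0,-0.293,0,0,0,0,0.7],[0.3,0,0,0,0,0,0.7],[0.4,0,0,0,0,0,0.6],[0.2,0,0,0,0,0,0.6],[0,0,0,0,0,0,0.6]]]'; python3 - <<'E'
from workcell import robot
import cv2,numpy as np
o=robot.get_obs();R=o['orientation'];print(R.T@(np.array([.51,.292,.412])-o['ee_pos'])*10)
for n in ("scene","top"):
    d=robot.get_image(n);cv2.imwrite(f"pics/{n}11.png",d["pixels"][:,:,::-1])
a=cv2.imread("pics/scene11.png")[130:280,350:500];b=cv2.imread("pics/top11.png")[100:250,30:180]
cv2.imwrite("pics/c11.png",cv2.resize(np.hstack([a,b]),(800,400),interpolation=2))
E
```

```text
time: 25.58
ee_pos: [0.5087, 0.2918, 0.4288]
orientation: [[-0.003, -0.038, 0.999], [-0.002, 0.999, 0.038], [-1.0, -0.002, -0.003]]
force: [-0.7, 0.1, 0.6]
grip_width: 0.602
[0.16788635 0.00185432 0.01363862]
```

View pics/c11.png

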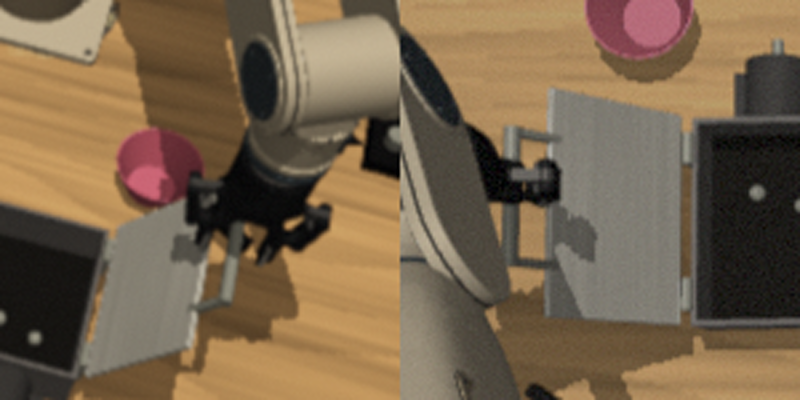

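The fingers straddle the bar near its middle (scene crop 240,220; top crop 510,180). Going down 17 mm and closing.

```bash
python3 -m jog '[[[0.1,0,0,0,0,0,0.5],[0.07,0,0,0,0,0,0.4],[0,0,0,0,0,0,0.3],[0,0,0,0,0,0,0.2],[0,0,0,0,0,0,0],[0,0,0,0,0,0,0],[0,0,0,0,0,0,0]]]' 60; python3 - <<'E'
from workcell import robot
import cv2,numpy as np
o=robot.get_obs();R=o['orientation'];print(o['ee_pos']+R[:,0]*.155,o['force'])
for n in ("scene","top"):
    d=robot.get_image(n);cv2.imwrite(f"pics/{n}12.png",d["pixels"][:,:,::-1])
a=cv2.imread("pics/scene12.png")[130:280,350:500];b=cv2.imread("pics/top12.png")[100:250,30:180]
cv2.imwrite("pics/c12.png",cv2.resize(np.hstack([a,b]),(800,400),interpolation=2))
E
```

```text
time: 26.55
ee_pos: [0.5091, 0.2924, 0.4138]
orientation: [[0.001, -0.04, 0.999], [0.001, 0.999, 0.04], [-1.0, 0.001, 0.001]]
force: [-1.0, 2.4, 3.1]
grip_width: 0.146
[0.50923835 0.2925109  0.25883668] [-0.97100441  2.36095893  3.05256156]
```

View pics/c12.png

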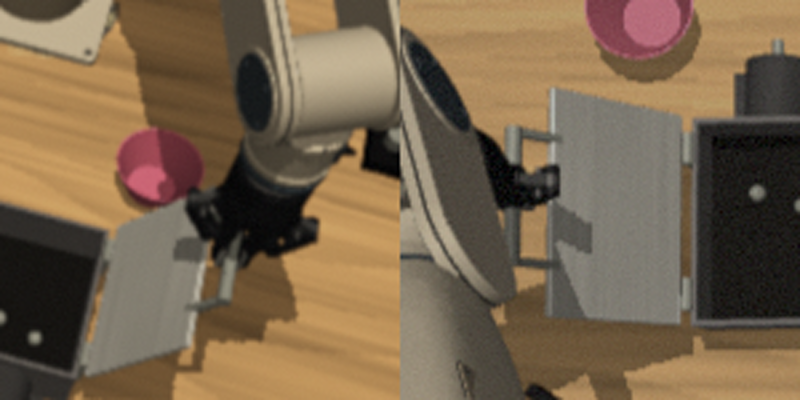

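Bar gripped: width 0.146 fits 14 mm, and the grasp point is (0.509, 0.2925, 0.259). Swinging along the 195 mm arc with the tool kept vertical.

```bash
python3 -m jog '[[[-0.028,-0.049,0,0,0,0,0],[-0.057,-0.098,0,0,0,0,0],[-0.05,-0.1,0,0,0,0,0],[-0.044,-0.104,0,0,0,0,0],[-0.036,-0.107,0,0,0,0,0],[-0.032,-0.108,0,0,0,0,0],[-0.013,-0.054,0,0,0,0,0],[0,0,0,0,0,0,0],[0,0,0,0,0,0,0]]]'; python3 - <<'E'
from workcell import robot
import cv2,numpy as np
o=robot.get_obs();R=o['orientation'];print(o['ee_pos']+R[:,0]*.155,o['force'])
for n in ("scene","top"):
    d=robot.get_image(n);cv2.imwrite(f"pics/{n}13.png",d["pixels"][:,:,::-1])
a=cv2.imread("pics/scene13.png")[130:280,330:480];b=cv2.imread("pics/top13.png")[100:250,50:200]
cv2.imwrite("pics/c13.png",cv2.resize(np.hstack([a,b]),(800,400),interpolation=2))
E
```

```text
time: 27.78
ee_pos: [0.5113, 0.2303, 0.4407]
orientation: [[0.0, -0.04, 0.999], [0.001, 0.999, 0.04], [-1.0, 0.001, 0.0]]
force: [-5.9, 4.3, 11.4]
grip_width: 0.146
[0.51135772 0.23056733 0.28573938] [-5.91852057  4.29791852 11.36343787]
```

View pics/c13.png

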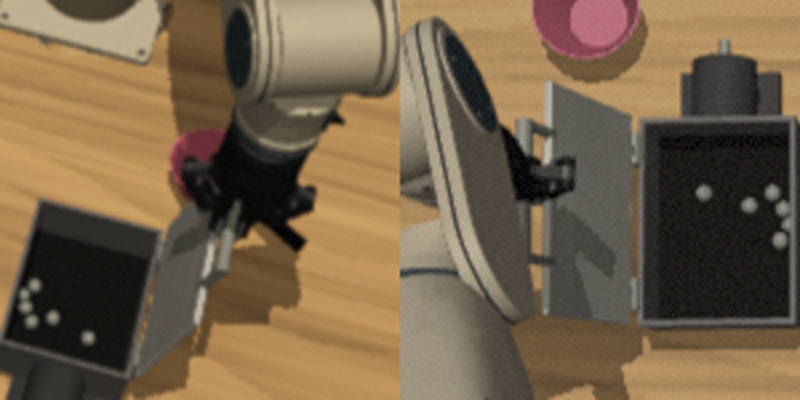

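Lid part-way up and following the arc (forces at most about 11 N). Finishing the last 45 mm.

```bash
python3 -m jog '[[[-0.008,-0.04,0,0,0,0,0],[-0.014,-0.08,0,0,0,0,0],[-0.012,-0.08,0,0,0,0,0],[-0.009,-0.08,0,0,0,0,0],[-0.006,-0.08,0,0,0,0,0],[-0.003,-0.06,0,0,0,0,0],[0,-0.035,0,0,0,0,0],[0,0,0,0,0,0,0],[0,0,0,0,0,0,0],[0,0,0,0,0,0,0]]]'; python3 - <<'E'
from workcell import robot
import cv2,numpy as np
from h import *
o=robot.get_obs();R=o['orientation'];print(o['ee_pos']+R[:,0]*.155,o['force'])
for n in ("scene","top"):
    d=robot.get_image(n);cv2.imwrite(f"pics/{n}14.png",d["pixels"][:,:,::-1]);np.savez(f"pics/{n}14.npz",**d)
a=cv2.imread("pics/scene14.png")[130:280,330:480];b=cv2.imread("pics/top14.png")[100:250,50:200]
cv2.imwrite("pics/c14.png",cv2.resize(np.hstack([a,b]),(800,400),interpolation=2))
for n,r in (("scene14",(190,280,360,440)),("top14",(120,230,90,150))):
    d=load(n);P=cloud(d);m=np.zeros(P.shape[:2],bool);m[r[0]:r[1],r[2]:r[3]]=1
    m&=(P[...,0]>.42)&(P[...,0]<.61)&(P[...,1]>.165)&(P[...,1]<.205)&(P[...,2]>.11)&(P[...,2]<.235)
    q=P[m];print(n,len(q))
    if len(q)>60:
        y=q[:,1]-.035*(q[:,0]-.51)
        for b0 in np.arange(.11,.235,.025):
            k=(q[:,2]>b0)&(q[:,2]<b0+.025)
            if k.sum(): print(round(b0+.0125,3),k.sum(),np.median(y[k]).round(4))
E
```

```text
time: 29.12
ee_pos: [0.513, 0.1843, 0.4449]
orientation: [[-0.001, -0.04, 0.999], [-0.0, 0.999, 0.04], [-1.0, -0.0, -0.001]]
force: [-5.5, 1.5, 7.9]
grip_width: 0.138
[0.5127577  0.18429015 0.28994511] [-5.52992199  1.54805026  7.91375646]
scene14 137
0.122 28 0.1828
0.148 31 0.1823
0.173 28 0.1819
0.198 26 0.1814
0.223 24 0.1809
top14 811
0.122 138 0.1819
0.148 159 0.1815
0.173 156 0.1809
0.198 170 0.1806
0.223 188 0.1802
```

View pics/c14.png

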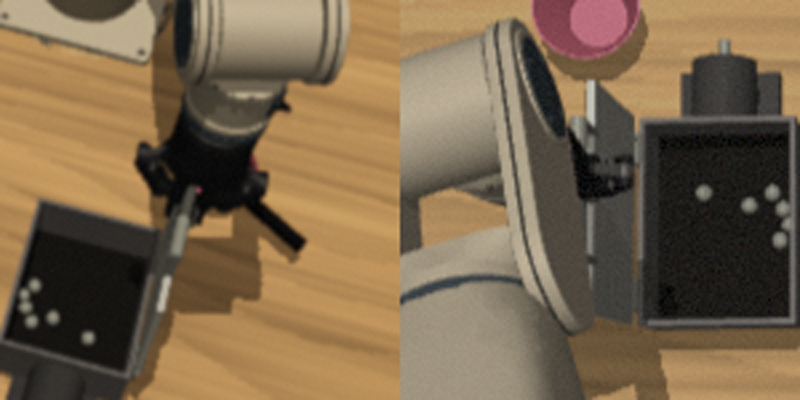

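Both views put the lid about 0.018 rad past vertical towards shut, which is well inside ±0.09. I'll nudge it back 3 mm, settle and check everything.

```bash
python3 -m jog '[[[0,0.03,0,0,0,0,0],[0,0,0,0,0,0,0],[0,0,0,0,0,0,0],[0,0,0,0,0,0,0],[0,0,0,0,0,0,0],[0,0,0,0,0,0,0],[0,0,0,0,0,0,0],[0,0,0,0,0,0,0]]]'; python3 - <<'E'
from workcell import robot
import cv2,numpy as np
from h import *
o=robot.get_obs();R=o['orientation'];print(o['ee_pos']+R[:,0]*.155,o['force'],np.abs(o['qvel']).max())
for n in ("scene","top"):
    d=robot.get_image(n);cv2.imwrite(f"pics/{n}15.png",d["pixels"][:,:,::-1]);np.savez(f"pics/{n}15.npz",**d)
for n,r in (("scene15",(190,280,360,440)),("top15",(120,230,90,150))):
    d=load(n);P=cloud(d);m=np.zeros(P.shape[:2],bool);m[r[0]:r[1],r[2]:r[3]]=1
    m&=(P[...,0]>.42)&(P[...,0]<.61)&(P[...,1]>.165)&(P[...,1]<.205)&(P[...,2]>.11)&(P[...,2]<.235)
    q=P[m];y=q[:,1]-.035*(q[:,0]-.51);print(n,len(q),"slope",np.polyfit(q[:,2],y,1)[0])
d=load("scene15");P=cloud(d);Z=P[...,2];m=np.zeros(Z.shape,bool);m[205:250,238:285]=1;m&=abs(Z-.055)<.006;q=P[m];print("rim z",np.median(q[:,2]),np.linalg.lstsq(np.c_[q[:,:2],np.ones(len(q))],q[:,2],rcond=None)[0])
E
```

```text
time: 30.22
ee_pos: [0.5129, 0.1874, 0.445]
orientation: [[-0.001, -0.04, 0.999], [-0.0, 0.999, 0.04], [-1.0, -0.0, -0.001]]
force: [-6.0, 2.5, 8.5]
grip_width: 0.14
[0.51267677 0.18733585 0.28997852] [-5.97629919  2.47639003  8.47238184] 0.0015984382874076179
scene15 178 slope -0.0037882582968928997
top15 889 slope -0.0023288687530068227
rim z 0.053580049878528394 [0.01576023 0.01342621 0.04806187]
```

View pics/scene15.png

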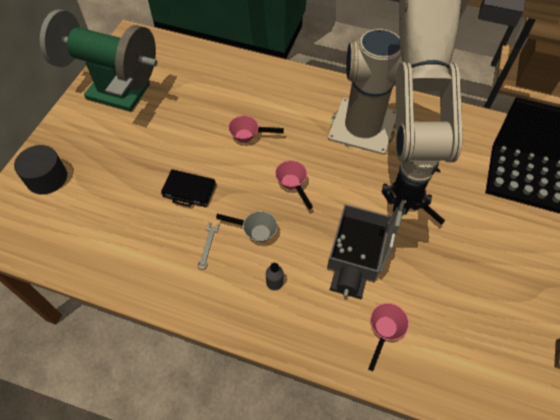

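The lid is within 0.004 rad of vertical and held. The cup stands upright at (261,228), the balls are in the tub, and the wrench, bottle and case have not moved. Handing in.

```bash
python3 -c "
from workcell import robot
print(robot.job_done())"
```

```text
the job is handed in; nothing more can be done
None
```

The job is handed in at about 30 s of the 72 s allowed. No verdict was reported, so what follows is from my own last checks.

- **Balls:** all six are in the tub. I counted them in both camera views after the pour and again in the scene view at the end.
- **Cup:** it is empty, upright and let go, back where it started. The rim measures 0.0536 m high, and its fitted tilt is about 0.02 rad, against a limit of 0.12.
- **Lid:** it stands within about 0.004 rad of vertical, and both cameras agree on that. The first stop was about 0.018 rad past vertical towards shut, so I moved the bar back 3 mm.
- **Grip on the bar:** the gripper is still closed on the bar at 60 N, with the arm at rest. A steady load of about 11 N remained at the wrist, well under the limits.
- **Wrench, bottle and case:** they looked unmoved in the pictures; I did not measure their positions again.

No check failed.

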